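# Take the retaining cap off a twin-shaft whipper drive

## Robot

A 7-joint arm with a two-finger parallel gripper is mounted at the origin on the work surface. World frame = base frame: x ahead of the robot, y to its left, z up, the work surface at z = 0. Lengths are in m, angles in rad, forces in N, time in s.
With the tool pointing down it reaches from about 0.4 to 0.85 m from the base axis. Payload 6.9 kg.
Tool frame: the origin (TCP) lies between the finger pads; the fingertips stand 25 mm ahead of it and the grasp point (between the pads) lies 6 mm ahead of it; z points along the fingers, y is the direction in which the jaws open and shut (so a half turn about z gives the same grasp; the last joint's range is limited). The gripper opens to 85 mm and grips with 20 to 120 N. Pads are 22 mm wide; open, the fingers measure 114 mm over their backs; the gripper's body (76 mm by 85 mm) begins 54 mm behind the grasp point. The pads swing forward as they close: fully open they stand 13 mm farther back than shut.
Start: joints at [-1.063, 0.507, -0.238, 1.5, 0.126, 1.149, -0.155], TCP at [0.244, 0.575, 0.219] pointing down, gripper open.
Joint ranges: [-3.08, 3.08], [-0.24, 2.05], [-1.43, 1.35], [0, 2.5], [-1.52, 4.66], [0.17, 1.96], [-2.89, 2.89]. Speed limits (rad/s): [2.39, 2.39, 3.14, 3.14, 3.14, 3.14, 3.14].

## Interface

Orientations are given as a rotation vector (axis times angle).
In Python, from station import * gives the robot as it stands. The module is installed in compiled form; this text tells all that it offers.
- The arm moves only by the tool apply_moves, never from a script. Its argument "rows" is a list of rows, each an object with "xyz": the shift along the world's x, y, z in mm, a list of three; "delta_rot": the turn, a rotation vector about the world's x, y, z in rad, a list of three. A call has 1 to 20 rows; each row shifts and turns the pose as measured when the row begins; what a row does not reach is not made up. A row lasts 1/8 s, in which the tool goes at most 62.5 mm and 10.7 degrees, less where a joint would pass 70% of its speed; a pose out of reach is approached as far as the arm can. A call is refused whole if a number of a shift passes 62.5 or a number of a turn 0.188, either way. A call with a gripper value outside its range is refused whole. "grip" is the opening, from -1 (shut) to 1 (fully open), set as the call begins (left out, the last holds). The fingers move at their own pace and stop on an object; "force" is the grip in N (left out, the last holds). Time passes only in rows, so rows that do not move let the fingers close. It gives the time, the measured TCP pose, the force and the opening at its end, in the units of the state.
- sense(): the state, without advancing time (a new reading comes with each control period).
- grab_frame(name): name is "side" or "top"; returns the picture (480x640x3 uint8, blue, green, red); there is no depth.
- calibration(name): a dict with "mtx" (3x3 intrinsics, pixels), "k1" (the pictures are not rectified: a ray, as slopes to the right and down, at radius r is drawn at 1 + k1 r^2 times it, then the intrinsics apply), "eye" and "orientation" of the camera in the world. Camera axes: x right, y up, looking along -z (the intrinsics and any distortion apply to the point x, -y, -z); pixel columns grow to the right and rows downward; lengths in m; the calibration is good to about 2 mm. A picture is of the moment at which its call begins. calibration takes no time and is no camera call.
- hand_in(): hands the job in, once; it reports no verdict.
The state is a dict: "clock": time; "joint_pos": joint angles; "joint_vel": joint speeds; "joint_torque": joint torques, N m; "ee_pos": TCP position; "ee_rot": TCP orientation; "contact_force": force on the tool from outside, world axes, zero at the start; "wrist_torque": the same for the moment, N m; "width": finger opening in m.
Only numpy, scipy, OpenCV 4.12 (cv2) and the standard library are available. Lean on these libraries where they do the work, as an engineer would, in place of code of your own. Each camera call takes 0.05 s, during which the arm holds its last target.

## Task

The drive unit of the cream whipper carries two upright shaft ends, each closed by a round dark-steel quarter-turn cap; the shafts run in opposite directions, so one cap has a normal and the other a reverse thread, and nothing shows which. Unscrew the cap next to the round motor: find by trying which way it loosens, turn it about a quarter turn that way until it comes free, then lift it straight up about 80 mm above where it sat and finish still holding it there in the gripper, level and over its shaft. Leave the other cap as it is, and do not disturb the bowl, the cake ring or the tub.

Things in the scene. Friction and masses are not known exactly. Their poses are not given: they have to be found in the camera images.
- unit: drive unit, fixed: aluminium box 130 x 260 mm in plan, its flat top 85 mm above the bench. Origin at the middle of its underside, z up, y along its length. An upright round grey motor, 84 mm in diameter, 118 mm high, stands at its +y end, axis 172 mm from the origin. The two shaft ends stand on top at y = +65 mm (next to the motor) and y = -65 mm
- shaft_1 (a point): point on the axis of the shaft end next to the motor, in the unit's top face. The shaft end, hidden by cap 1, is a post rising 24 mm, 40 mm wide with its lugs. Its hand varies, unseen. Wrong way the cap stops hard within 8 degrees; right way it turns freely. Locked below 40 degrees, it lifts straight off between 55 and 125. Turning does not raise it; locked, it lifts 3 mm at most
- shaft_2 (a point): the same point of the other shaft end, 130 mm from shaft_1
- cap_1_mid (a point): centre (half-way up) of the cap to take off, next to the motor: round, dark steel, finely ribbed, 50 mm in diameter, 46 mm high, 320 to 480 g, a separate part locked on its shaft end. A raised bar crosses its bright top along its own x axis; z up. Seated, this point is 25 mm above the unit's top face and the x axis lies within 0.15 rad of the unit's x axis
- cap_2_mid (a point): centre of the other cap, exactly alike, on shaft_2, with the opposite hand to cap 1; to be left alone
- bowl_mid (a point): centre of a steel mixing bowl, 150 mm across, 60 mm high, standing on the bench; bystander
- cake_ring_mid (a point): centre of a steel cake ring, 120 mm across, 50 mm high, standing on the bench; bystander
- tub_mid (a point): centre of a clear lidded tub, 70 mm across, 90 mm high, standing on the bench; bystander

How it is judged:
On the way, in this order (a step that is already met when the one before it is completed fails the run):
1. cap 1, still seated, has been turned more than 0.6 rad from where it was locked (angle between the x axis of cap_1_mid and the x axis of unit, either way round above 0.6 rad and z of cap_1_mid in the frame of shaft_1 below 0.032 m), for 0.1 s.
2. cap 1 is lifted clear of its shaft end, in the gripper (z of cap_1_mid in the frame of shaft_1 above 0.055 m and contact force between cap_1 and the fingers above 0.5 N), for 0.1 s.
At the end, for the whole second after the job is handed in: Cap 1 is held still in the gripper, 50 to 130 mm higher than it sat, within 40 mm of its shaft's axis, tilted less than 0.2 rad, touching the drive unit nowhere; cap 2 is still seated and turned by less than 0.4 rad (z of cap_1_mid in the frame of shaft_1 between 0.075 and 0.155 m and horizontal distance between cap_1_mid and shaft_1 below 0.04 m and angle between cap_1_mid's own z axis and vertical below 0.2 rad and linear speed of cap_1 below 0.02 m/s and contact force between cap_1 and the fingers above 0.5 N and contact force between cap_1 and unit below 0.1 N and z of cap_2_mid in the frame of shaft_2 below 0.03 m and angle between the x axis of cap_2_mid and the x axis of unit, either way round below 0.4 rad); the arm keeps its last pose, push and grip.
It fails at once if the other cap is unscrewed or lifted (angle between the x axis of cap_2_mid and the x axis of unit, either way round above 0.4 rad or z of cap_2_mid in the frame of shaft_2 above 0.032 m).
It fails at once if the bowl, the cake ring or the tub is pushed more than 30 mm (distance of any of bowl_mid, cake_ring_mid, tub_mid from where it was at the start of the episode above 0.03 m).
It also fails if it takes over 32 s, if anything falls off the work surface, if the arm or the gripper's body presses on something with over 40 N, if the wrist force passes 120 N, or if a joint passes its speed limit or range.

## Working session

There is one attempt and no reset: what is moved stays moved. The work goes in short steps, Python scripts to look and compute and a tool call to move; the robot and the scene stay as the last step left them, time stands still between calls to the robot, and variables do not carry over. Pictures are saved under pics/ and viewed, and the job is handed in when it is done.

Besides the shell and the picture viewer there is one more tool, called after "Emit:" by a JSON object that holds its "api" and its "payload", one argument or row to a line. apply_moves: Moves the arm, as the interface text tells. Its arguments: {"type":"object","properties":{"rows":{"type":"array"},"grip":{"type":"number"},"force":{"type":"number"}},"required":["rows"]}

```bash
mkdir -p pics; python3 - <<'E'
from station import *
import cv2
for n in("side","top"):
    cv2.imwrite(f"pics/{n}0.png",grab_frame(n)); print(calibration(n))
print(sense())
E
```

```text
{'mtx': array([[479.02602184,   0.        , 316.97935259],
       [  0.        , 479.02602184, 243.84487232],
       [  0.        ,   0.        ,   1.        ]]), 'k1': -0.018867041534334356, 'eye': array([0.50920545, 1.12209689, 0.74917253]), 'orientation': array([ 0.0372718 , -1.54441768, -2.68453856])}
{'mtx': array([[468.95667603,   0.        , 322.20275601],
       [  0.        , 468.95667603, 230.80688754],
       [  0.        ,   0.        ,   1.        ]]), 'k1': -0.059027615160140205, 'eye': array([0.31039081, 0.00724687, 1.24038852]), 'orientation': array([ 0.16560764, -0.17966236, -1.65405915])}
{'clock': 0.1, 'joint_pos': array([-1.06345809,  0.5082816 , -0.23751881,  1.50105026,  0.12567404,
        1.14886538, -0.15482072]), 'joint_vel': array([ 8.52520765e-04, -1.19392774e-03,  1.68259189e-03, -1.11460799e-03,
        4.24787256e-04, -3.87564678e-04,  4.24969457e-05]), 'joint_torque': array([-4.67136168e-03, -6.21842551e+01, -2.19474480e+00, -2.50206596e+01,
        1.24547136e-02,  7.84916338e-03,  2.05160774e-05]), 'ee_pos': array([0.24432526, 0.57475525, 0.21779286]), 'ee_rot': array([-6.26948352e-01, -3.07807331e+00,  2.49562249e-03]), 'contact_force': array([ 0.07516577,  0.02942715, -0.22708719]), 'wrist_torque': array([-0.00283725,  0.02354334, -0.03058178]), 'width': 0.08528679636236691}
```

View pics/side0.png

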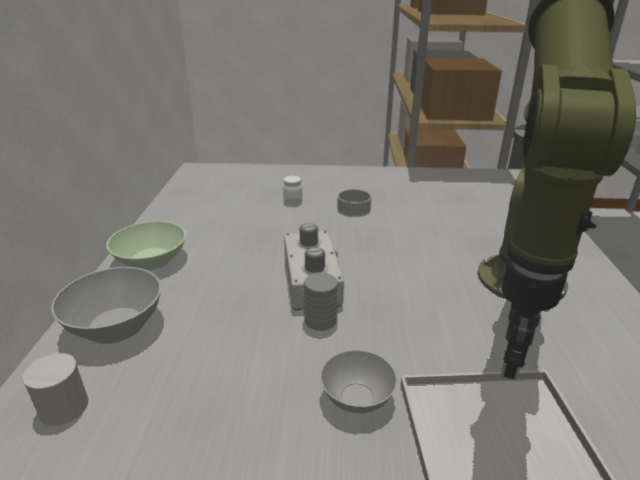

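View pics/top0.png

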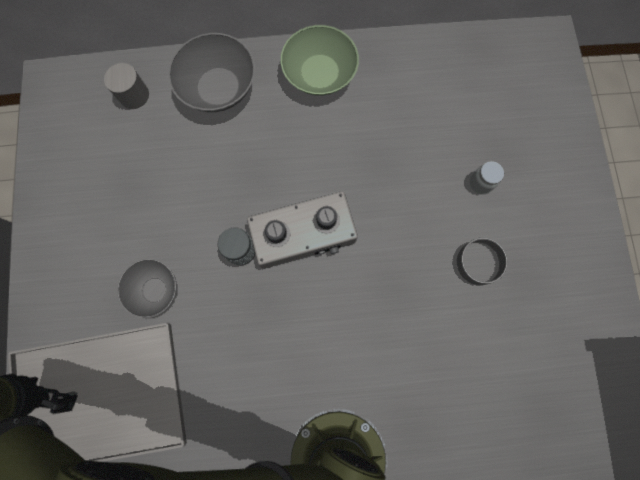

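The top view shows the motor at (235,246), cap 1 beside it at (275,231) and cap 2 at (326,217). The bowl is at (148,288), the ring at (483,262) and the tub at (489,175). In the side view cap 1 is at (315,258). Next I'll measure these.

```bash
cat > h.py <<'E'
import numpy as np,cv2
from scipy.spatial.transform import Rotation as R
from station import *
def ray(n,uv):
    c=calibration(n); K=c['mtx']
    p=cv2.undistortPoints(np.array([[uv]],float),K,np.array([c['k1'],0,0,0,0.]))[0,0]
    return c['eye'],R.from_rotvec(c['orientation']).apply([p[0],-p[1],-1])
def onz(n,uv,z):
    e,d=ray(n,uv); return e+d*(z-e[2])/d[2]
def proj(n,P):
    c=calibration(n); q=R.from_rotvec(c['orientation']).inv().apply(np.array(P)-c['eye'])
    s=np.array([q[0]/-q[2],-q[1]/-q[2]]); s=s*(1+c['k1']*(s@s)); return (c['mtx']@[*s,1])[:2]
E
python3 - <<'E'
from h import *
t=cv2.imread('pics/top0.png'); s=cv2.imread('pics/side0.png')
a=cv2.resize(t[180:280,210:370],None,fx=5,fy=5,interpolation=cv2.INTER_CUBIC)
b=cv2.resize(s[215:335,270:360],None,fx=5,fy=5,interpolation=cv2.INTER_CUBIC)
cv2.imwrite('pics/tz.png',a);cv2.imwrite('pics/sz.png',b)
E
```

```text
(no output)
```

View pics/tz.png

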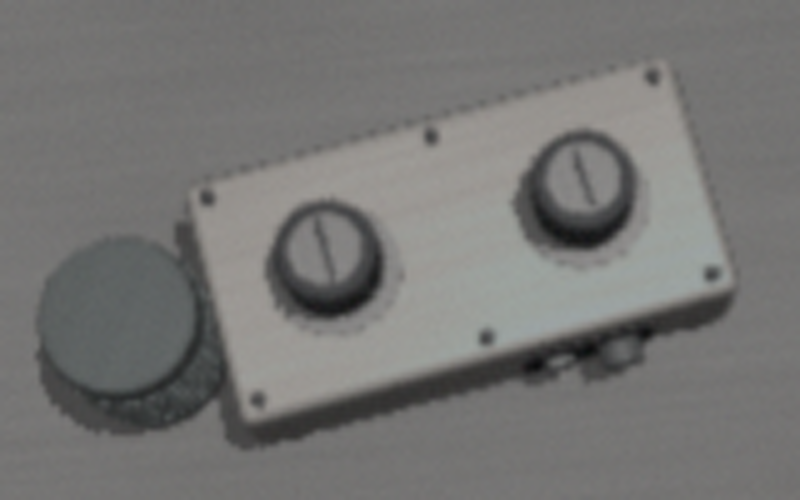

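View pics/sz.png

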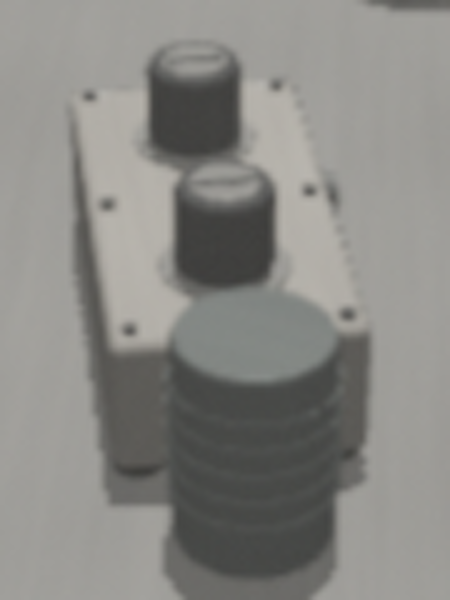

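The zooms show the box corners, both bright cap tops with the bar lines, and the motor top. I'll locate these on their known planes and cross-check with the side view.

```bash
python3 - <<'E'
from h import *
T=lambda x,y:(210+(x+.5)/5-.5,180+(y+.5)/5-.5)
S=lambda x,y:(270+(x+.5)/5-.5,215+(y+.5)/5-.5)
np.set_printoptions(precision=4,suppress=True)
cor=[onz('top',T(*p),.085)[:2] for p in [(192,183),(665,62),(733,283),(244,412)]]
print(cor,[np.linalg.norm(cor[i]-cor[i-1]) for i in range(4)],np.mean(cor,0))
c1=onz('top',T(323,250),.133);c2=onz('top',T(579,178),.133);m=onz('top',T(118,316),.118)
print('c1',c1,'c2',c2,np.linalg.norm(c1-c2),'motor',m)
u=(c1-c2)[:2]; print('unit y dir deg',np.degrees(np.arctan2(u[1],u[0])))
d=(m-c1)[:2];print('motor-c1',np.linalg.norm(d),np.degrees(np.arctan2(d[1],d[0])))
print('side c1',onz('side',S(225,186),.133),'c2',onz('side',S(195,63),.133),'m',onz('side',S(254,335),.118))
for a,b in[((317,220),(331,282)),((574,152),(588,205))]:
    q=onz('top',T(*b),.133)-onz('top',T(*a),.133);print('bar deg',np.degrees(np.arctan2(q[1],q[0])))
# screws
sc=[onz('top',T(*p),.085)[:2] for p in [(207,197),(652,76),(712,273),(258,400),(431,136),(487,337)]]
print('screws mean',np.mean(sc,0)); v=sc[0]-sc[1];print(np.degrees(np.arctan2(v[1],v[0])));v=sc[3]-sc[2];print(np.degrees(np.arctan2(v[1],v[0])))
ss=[onz('side',S(*p),.085)[:2] for p in [(90,96),(277,86),(348,314),(129,329),(107,205),(309,190)]]
print('side screws',np.mean(ss,0))
v=ss[3]-ss[0];print(np.degrees(np.arctan2(v[1],v[0])));v=ss[2]-ss[1];print(np.degrees(np.arctan2(v[1],v[0])))
s=sense();r=R.from_rotvec(s['ee_rot']);print(r.as_matrix())
for n,p in [('bowl',(148,288)),('ring',(483,262)),('tub',(489,175))]: print(n,onz('top',p,.05))
print('bowlbig',onz('top',(212,72),.08))
E
```

```text
[array([0.6195, 0.17  ]), array([ 0.6616, -0.0761]), array([ 0.5429, -0.0986]), array([0.4997, 0.1508])] [np.float64(0.12137731297253318), np.float64(0.24964523130492944), np.float64(0.12073143852858985), np.float64(0.2531110380310066)] [0.5809 0.0365]
c1 [0.5675 0.1018 0.133 ] c2 [ 0.592 -0.025  0.133] 0.12911893704034205 motor [0.5471 0.2052 0.118 ]
unit y dir deg 100.97462394791646
motor-c1 0.10547236426658266 101.15729589766222
side c1 [0.5657 0.1034 0.133 ] c2 [ 0.5891 -0.025   0.133 ] m [0.5465 0.2108 0.118 ]
bar deg -171.5360790831084
bar deg -170.90804959678778
screws mean [0.58   0.0371]
100.56939471686354
100.72150522428784
side screws [0.578 0.036]
100.52599635784333
100.59507222650424
[[-0.9203  0.3911 -0.0006]
 [ 0.3911  0.9203 -0.0015]
 [-0.     -0.0016 -1.    ]]
bowl [0.4634 0.4415 0.05  ]
ring [ 0.4526 -0.421   0.05  ]
tub [ 0.6848 -0.4764  0.05  ]
bowlbig [1.0419 0.2486 0.08  ]
```

Both views agree: the shaft_1 axis is at about (0.567, 0.101) and the unit's yaw is about 10.7°. Caps 129 mm apart and motor to cap 1 at 105 mm match the given sizes. I'll move above cap 1 with the jaws along the unit's x.

Emit:
{"api": "apply_moves", "payload": {
  "rows": [
    {"xyz": [27, -39, 3], "delta_rot": [0, 0, -0.083]},
    {"xyz": [27, -39, 3], "delta_rot": [0, 0, -0.083]},
    {"xyz": [27, -39, 3], "delta_rot": [0, 0, -0.083]},
    {"xyz": [27, -39, 0], "delta_rot": [0, 0, -0.083]},
    {"xyz": [27, -39, 0], "delta_rot": [0, 0, -0.083]},
    {"xyz": [27, -39, 0], "delta_rot": [0, 0, -0.083]},
    {"xyz": [27, -39, 0], "delta_rot": [0, 0, -0.083]},
    {"xyz": [27, -39, 0], "delta_rot": [0, 0, -0.083]},
    {"xyz": [27, -39, 0], "delta_rot": [0, 0, -0.083]},
    {"xyz": [27, -39, 0], "delta_rot": [0, 0, -0.083]},
    {"xyz": [27, -39, 0], "delta_rot": [0, 0, -0.083]},
    {"xyz": [20, -30, 0], "delta_rot": [0, 0, -0.083]},
    {"xyz": [0, 0, 0], "delta_rot": [0, 0, 0]}
  ],
  "grip": 1
}}

```text
clock: 1.72
ee_pos: [0.5653, 0.0976, 0.2221]
ee_rot: [-2.055, -2.369, 0.01]
contact_force: [0.0, 0.1, -0.5]
width: 0.0859
```

```bash
cat >> h.py <<'E'
def st():
    s=sense(); M=R.from_rotvec(s['ee_rot']).as_matrix()
    print('t',round(s['clock'],2),'d_mm',np.round((np.array([.567,.1015,.118])-s['ee_pos'])*1e3,1),'yaw_y',round(np.degrees(np.arctan2(M[1,1],M[0,1])),1),'z',M[:,2].round(4),'q',s['joint_pos'].round(2),'F',s['contact_force'].round(1),'T',s['wrist_torque'].round(2),'w',round(s['width'],4))
E
python3 -c "
from h import *
st()"
```

```text
t 1.73 d_mm [   1.7    3.9 -104.1] yaw_y 8.1 z [-0.009  -0.0011 -1.    ] q [-0.3   0.43  0.13  1.63 -0.06  1.1  -0.01] F [ 0.   0.1 -0.5] T [0.02 0.01 0.03] w 0.0859
```

Emit:
{"api": "apply_moves", "payload": {
  "rows": [
    {"xyz": [2, 4, -20], "delta_rot": [0, -0.009, 0.04]},
    {"xyz": [0, 0, -30], "delta_rot": [0, 0, 0]},
    {"xyz": [0, 0, 0], "delta_rot": [0, 0, 0]}
  ]
}}

```text
clock: 2.1
ee_pos: [0.5659, 0.1038, 0.1706]
ee_rot: [-2.004, -2.418, 0.001]
contact_force: [0.7, 0.2, -0.3]
width: 0.0852
```

```bash
python3 - <<'E'
from h import *
st()
t=grab_frame('top');s=grab_frame('side')
a=cv2.resize(t[180:280,210:340],None,fx=3,fy=3);b=cv2.resize(s[185:335,250:380],None,fx=3,fy=3)
o=np.zeros((450,780,3),np.uint8);o[:300,:390]=a;o[:,390:]=b;cv2.imwrite('pics/p1.png',o)
E
```

```text
t 2.1 d_mm [  1.1  -2.3 -52.6] yaw_y 10.7 z [-1.5e-03  1.0e-04 -1.0e+00] q [-0.3   0.47  0.11  1.71 -0.06  0.97  0.02] F [ 0.7  0.2 -0.3] T [-0.02  0.04  0.01] w 0.0852
```

View pics/p1.png

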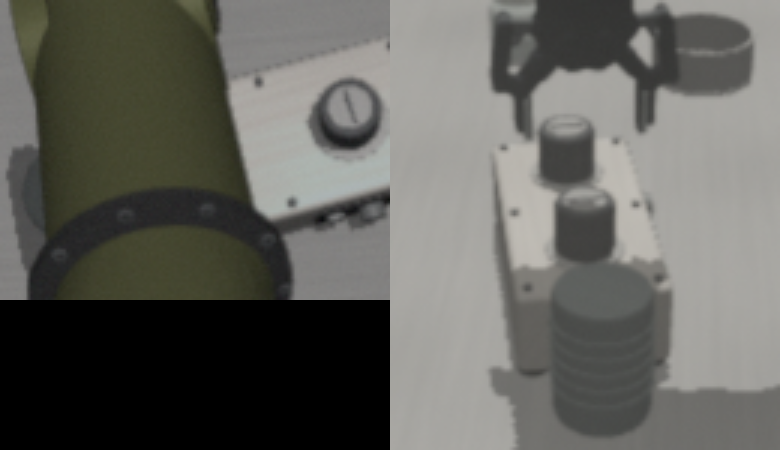

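The side view shows the fingertips at crop columns 523 and 645, centred on cap 1 at 584. Descending.

Emit:
{"api": "apply_moves", "payload": {
  "rows": [
    {"xyz": [1, -2, -18], "delta_rot": [0, 0, 0]},
    {"xyz": [0, 0, -18], "delta_rot": [0, 0, 0]},
    {"xyz": [0, 0, -13], "delta_rot": [0, 0, 0]},
    {"xyz": [0, 0, 0], "delta_rot": [0, 0, 0]},
    {"xyz": [0, 0, 0], "delta_rot": [0, 0, 0]}
  ]
}}

```text
clock: 2.82
ee_pos: [0.5721, 0.104, 0.1291]
ee_rot: [1.998, 2.415, 0.017]
contact_force: [0.0, -0.1, -0.6]
width: 0.0854
```

```bash
python3 - <<'E'
from h import *
st()
s=grab_frame('side')
cv2.imwrite('pics/p2.png',cv2.resize(s[185:335,250:380],None,fx=4,fy=4))
E
```

```text
t 2.83 d_mm [ -5.1  -2.5 -11.1] yaw_y 10.8 z [ 0.0126  0.0037 -0.9999] q [-0.29  0.52  0.1   1.76 -0.07  0.86  0.03] F [ 0.  -0.1 -0.6] T [0.01 0.03 0.02] w 0.0854
```

View pics/p2.png

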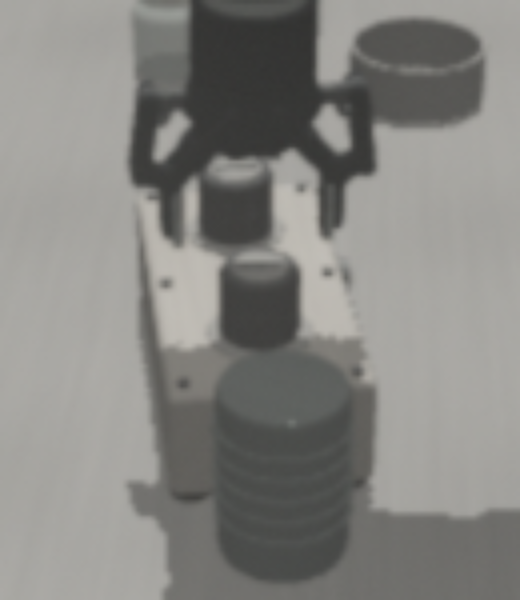

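```bash
python3 - <<'E'
from h import *
s=sense();p=s['ee_pos'];r=R.from_rotvec(s['ee_rot']).as_matrix()
f=lambda P:((proj('side',P)-[250,185])*4).round()
print('tcp',f(p),'body',f(p-r[:,2]*.048))
for w in(-.045,.045): print('tip',f(p+r[:,1]*w+r[:,2]*.012))
print('cap1 top',f([.567,.1015,.133]),'cap2 top',f([.591,-.025,.133]),'motor',f([.547,.207,.118]))
E
```

```text
tcp [248. 273.] body [249. 205.]
tip [319. 285.]
tip [176. 294.]
cap1 top [257. 266.] cap2 top [232. 169.] motor [281. 383.]
```

The gripper appears about 12 px higher in the picture than the reported pose predicts, so I'll check the reported pose against the start pictures, where both cameras saw the gripper.

```bash
python3 - <<'E'
from h import *
t=cv2.imread('pics/top0.png'); s=cv2.imread('pics/side0.png')
o=np.zeros((480,800,3),np.uint8);a=cv2.resize(t[360:440,0:100],None,fx=4,fy=4);o[:320,:400]=a
o[:,400:]=cv2.resize(s[280:400,470:570],None,fx=4,fy=4)
rot=R.from_rotvec([-6.26948352e-01, -3.07807331e+00,  2.49562249e-03]).as_matrix();p=np.array([0.24432526, 0.57475525, 0.21779286])
for w in(-.05,.05):
    for b in (.012,-.048):
        P=p+rot[:,1]*w*(1 if b>0 else 0.76)+rot[:,2]*b
        u=(proj('top',P)-[0,360])*4;v=(proj('side',P)-[470,280])*4+[400,0];print(w,b,u,v)
        for q in(u,v): cv2.circle(o,tuple(int(k) for k in q),4,(0,0,255) if b>0 else (0,255,0),-1)
cv2.imwrite('pics/p3.png',o)
E
```

```text
-0.05 0.012 [336.56561858 140.34814206] [561.10927751 297.84832512]
-0.05 -0.048 [257.38936129 146.52290856] [589.37712146 201.1147073 ]
0.05 0.012 [172.47688038  77.48733373] [527.08315787 471.16171894]
0.05 -0.048 [126.1354996   95.54837787] [565.30522937 328.63434983]
```

View pics/p3.png

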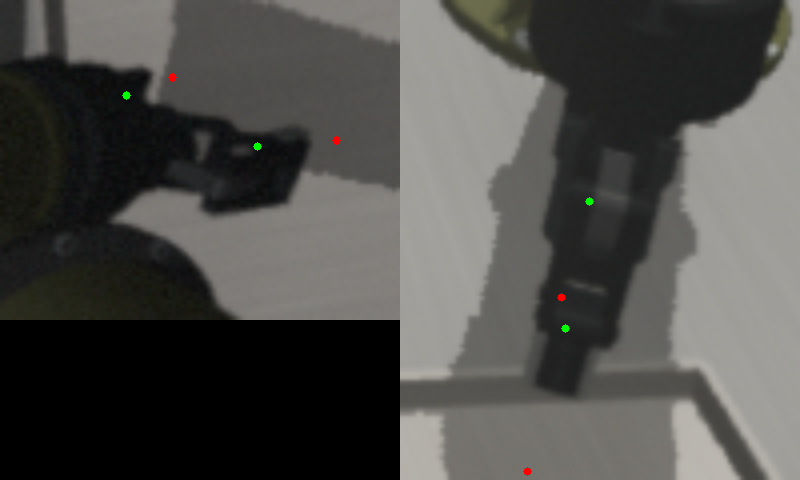

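```bash
python3 - <<'E'
from h import *
def go(p,rv,obs):
    r=R.from_rotvec(rv).as_matrix()
    for b in (.025,.012,0,-.012,-.025,-.037):
        print(b,[ (proj('side',np.array(p)+r[:,1]*w+r[:,2]*b)).round(1) for w,_ in obs],[o for _,o in obs])
print('start near tip');go([.24432526,.57475525,.21779286],[-6.26948352e-01, -3.07807331e+00,2.49562249e-03],[(.05,(470+157/4,280+395/4))])
print('p1');go([.5659,.1038,.1706],[-2.004,-2.418,.001],[(-.047,(250+254/3,185+130/3)),(.047,(250+133/3,185+129/3))])
s=sense()
print('now');go(s['ee_pos'],s['ee_rot'],[(-.047,(250+330/4,185+237/4)),(.047,(250+172/4,185+245/4))])
E
```

```text
start near tip
0.025 [array([500., 404.])] [(509.25, 378.75)]
0.012 [array([501.8, 397.8])] [(509.25, 378.75)]
0 [array([503.4, 392. ])] [(509.25, 378.75)]
-0.012 [array([505.1, 386.1])] [(509.25, 378.75)]
-0.025 [array([506.9, 379.6])] [(509.25, 378.75)]
-0.037 [array([508.7, 373.4])] [(509.25, 378.75)]
p1
0.025 [array([333.3, 246.2]), array([295.6, 248.8])] [(334.6666666666667, 228.33333333333334), (294.3333333333333, 228.0)]
0.012 [array([333.4, 241.7]), array([295.5, 244.3])] [(334.6666666666667, 228.33333333333334), (294.3333333333333, 228.0)]
0 [array([333.5, 237.4]), array([295.4, 240. ])] [(334.6666666666667, 228.33333333333334), (294.3333333333333, 228.0)]
-0.012 [array([333.5, 233.2]), array([295.3, 235.7])] [(334.6666666666667, 228.33333333333334), (294.3333333333333, 228.0)]
-0.025 [array([333.6, 228.5]), array([295.1, 231. ])] [(334.6666666666667, 228.33333333333334), (294.3333333333333, 228.0)]
-0.037 [array([333.7, 224.1]), array([295. , 226.6])] [(334.6666666666667, 228.33333333333334), (294.3333333333333, 228.0)]
now
0.025 [array([330.4, 260.6]), array([293.3, 262.9])] [(332.5, 244.25), (293.0, 246.25)]
0.012 [array([330.5, 256.2]), array([293.3, 258.4])] [(332.5, 244.25), (293.0, 246.25)]
0 [array([330.6, 252.1]), array([293.2, 254.3])] [(332.5, 244.25), (293.0, 246.25)]
-0.012 [array([330.8, 248. ]), array([293.2, 250.2])] [(332.5, 244.25), (293.0, 246.25)]
-0.025 [array([330.9, 243.4]), array([293.1, 245.6])] [(332.5, 244.25), (293.0, 246.25)]
-0.037 [array([331.1, 239.2]), array([293.1, 241.4])] [(332.5, 244.25), (293.0, 246.25)]
```

In all three pictures the open fingertips appear about 37 mm farther back along the tool than described. Going down 25 mm is safe under either reading, so I'll do that while recentring, then look.

Emit:
{"api": "apply_moves", "payload": {
  "rows": [
    {"xyz": [-5, -2.5, 0], "delta_rot": [-0.004, 0.013, 0]},
    {"xyz": [0, 0, -8], "delta_rot": [0, 0, 0]},
    {"xyz": [0, 0, -8], "delta_rot": [0, 0, 0]},
    {"xyz": [0, 0, -8], "delta_rot": [0, 0, 0]},
    {"xyz": [0, 0, 0], "delta_rot": [0, 0, 0]}
  ]
}}

```text
clock: 3.5
ee_pos: [0.5668, 0.1013, 0.1039]
ee_rot: [-2.003, -2.42, 0.001]
contact_force: [0.4, -0.5, 0.2]
width: 0.0855
```

```bash
python3 - <<'E'
from h import *
st()
s=grab_frame('side')
cv2.imwrite('pics/p4.png',cv2.resize(s[185:335,250:380],None,fx=4,fy=4))
E
```

```text
t 3.5 d_mm [ 0.2  0.2 14.1] yaw_y 10.8 z [-8.e-04 -5.e-04 -1.e+00] q [-0.28  0.55  0.1   1.79 -0.07  0.81  0.04] F [ 0.4 -0.5  0.2] T [ 0.04  0.02 -0.01] w 0.0855
```

View pics/p4.png

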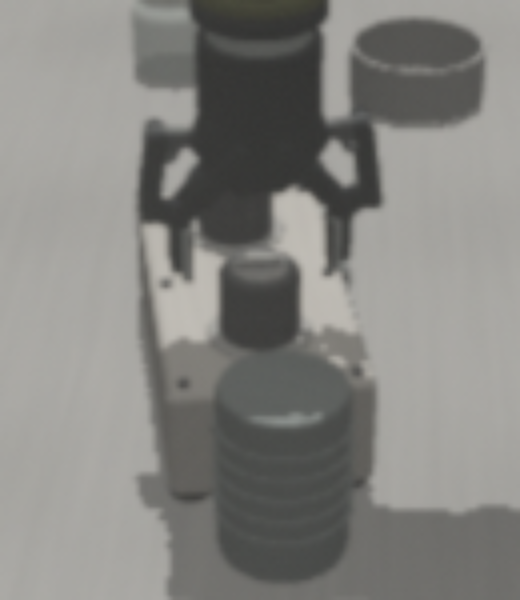

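The tips are at rows 272–278, which is the cap top level, with no contact force. The picture confirms the tips are still about 127 mm high, so I'll go lower in small steps and watch the force.

Emit:
{"api": "apply_moves", "payload": {
  "rows": [
    {"xyz": [0, 0, -4], "delta_rot": [0, 0, 0]},
    {"xyz": [0, 0, -4], "delta_rot": [0, 0, 0]},
    {"xyz": [0, 0, -3], "delta_rot": [0, 0, 0]}
  ]
}}

```text
clock: 3.92
ee_pos: [0.5675, 0.1014, 0.0931]
ee_rot: [2.002, 2.42, 0.001]
contact_force: [0.1, -0.0, 0.4]
width: 0.0857
```

```bash
python3 - <<'E'
from h import *
st()
s=grab_frame('side');t=grab_frame('top')
o=np.zeros((600,800,3),np.uint8);o[:,:520]=cv2.resize(s[185:335,250:380],None,fx=4,fy=4);o[:280,520:]=cv2.resize(t[180:320,210:350],None,fx=2,fy=2)
cv2.imwrite('pics/p5.png',o)
E
```

```text
t 3.92 d_mm [-0.5  0.1 24.9] yaw_y 10.8 z [ 1.e-03 -1.e-04 -1.e+00] q [-0.28  0.56  0.1   1.8  -0.07  0.79  0.04] F [ 0.1 -0.   0.4] T [-0.01  0.02 -0.02] w 0.0857
```

View pics/p5.png

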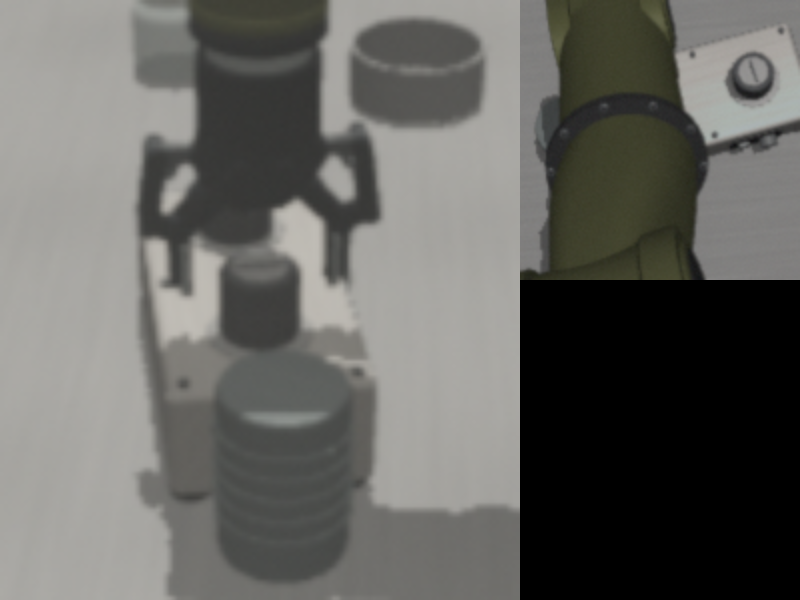

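No contact and the tips are still about 118 mm high, so the documented tip offset is refuted. Going down another 17 mm, then closing on the cap.

Emit:
{"api": "apply_moves", "payload": {
  "rows": [
    {"xyz": [0, 0, -6], "delta_rot": [0, 0, 0]},
    {"xyz": [0, 0, -6], "delta_rot": [0, 0, 0]},
    {"xyz": [0, 0, -5], "delta_rot": [0, 0, 0]},
    {"xyz": [0, 0, 0], "delta_rot": [0, 0, 0]}
  ]
}}

```text
clock: 4.53
ee_pos: [0.5672, 0.1014, 0.0746]
ee_rot: [2.002, 2.42, -0.0]
contact_force: [-0.5, -0.3, 0.6]
width: 0.0855
```

```bash
python3 - <<'E'
from h import *
st()
s=grab_frame('side')
cv2.imwrite('pics/p6.png',cv2.resize(s[185:335,250:380],None,fx=4,fy=4))
E
```

```text
t 4.53 d_mm [-0.2  0.1 43.4] yaw_y 10.8 z [ 2.e-04 -3.e-04 -1.e+00] q [-0.28  0.58  0.09  1.82 -0.08  0.74  0.04] F [-0.5 -0.3  0.6] T [ 0.04  0.05 -0.04] w 0.0855
```

View pics/p6.png

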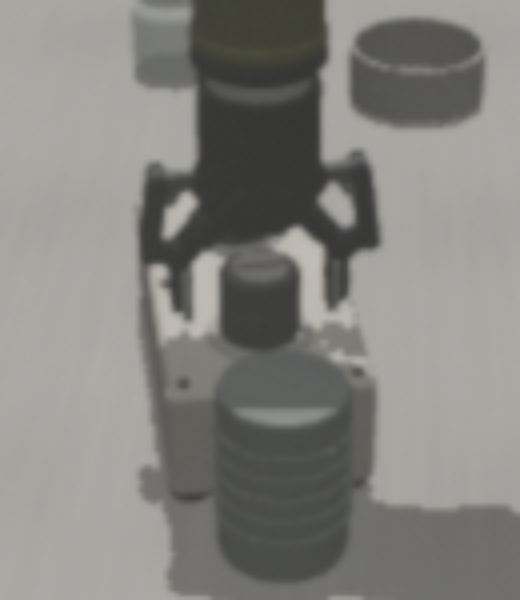

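The fingers now flank cap 1, with tips at rows 308–320 and the cap spanning 255–345. Closing.

Emit:
{"api": "apply_moves", "payload": {
  "rows": [
    {"xyz": [0, 0, 0], "delta_rot": [0, 0, 0]},
    {"xyz": [0, 0, 0], "delta_rot": [0, 0, 0]},
    {"xyz": [0, 0, 0], "delta_rot": [0, 0, 0]},
    {"xyz": [0, 0, 0], "delta_rot": [0, 0, 0]},
    {"xyz": [0, 0, 0], "delta_rot": [0, 0, 0]}
  ],
  "grip": -1,
  "force": 60
}}

```text
clock: 5.2
ee_pos: [0.5677, 0.1015, 0.0754]
ee_rot: [2.002, 2.42, 0.002]
contact_force: [0.3, 0.6, 0.4]
width: 0.0488
```

```bash
python3 - <<'E'
from h import *
st()
s=grab_frame('side')
cv2.imwrite('pics/p7.png',cv2.resize(s[185:335,250:380],None,fx=4,fy=4))
E
```

```text
t 5.2 d_mm [-0.7  0.  42.6] yaw_y 10.8 z [ 0.0015  0.     -1.    ] q [-0.28  0.58  0.09  1.82 -0.08  0.75  0.04] F [0.3 0.6 0.4] T [-0.    0.05 -0.03] w 0.0488
```

View pics/p7.png

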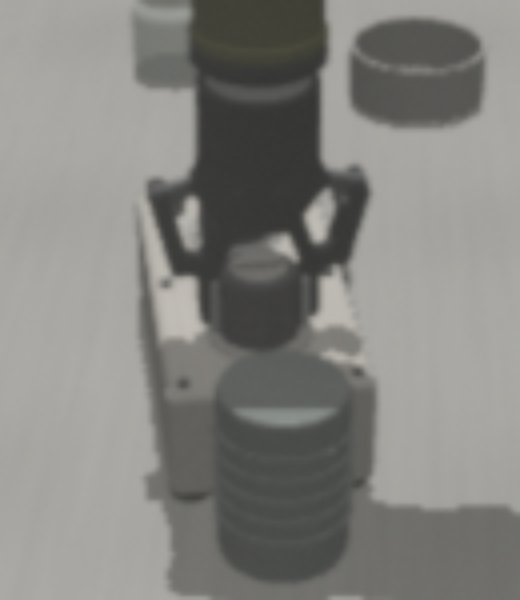

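The cap is gripped, with the opening at 48.8 mm against the 50 mm cap and the pads on both sides. Trying counter-clockwise first in small steps.

Emit:
{"api": "apply_moves", "payload": {
  "rows": [
    {"xyz": [0, 0, 0], "delta_rot": [0, 0, 0.06]},
    {"xyz": [0, 0, 0], "delta_rot": [0, 0, 0.06]},
    {"xyz": [0, 0, 0], "delta_rot": [0, 0, 0.06]},
    {"xyz": [0, 0, 0], "delta_rot": [0, 0, 0.06]}
  ],
  "force": 90
}}

```text
clock: 5.75
ee_pos: [0.5674, 0.1026, 0.0755]
ee_rot: [1.688, 2.649, 0.002]
contact_force: [0.0, 1.6, 1.0]
width: 0.0484
```

```bash
python3 -c "
from h import *
st()"
```

```text
t 5.75 d_mm [-0.4 -1.1 42.5] yaw_y 25.0 z [ 9.0e-04  1.2e-03 -1.0e+00] q [-0.23  0.58  0.02  1.82 -0.02  0.75  0.23] F [0.  1.6 1. ] T [ 0.06  0.15 -0.02] w 0.0484
```

It turned 14° with no resisting torque (Tz ≈ 0), so counter-clockwise is the loosening way. Continuing to about 85°.

Emit:
{"api": "apply_moves", "payload": {
  "rows": [
    {"xyz": [0, -1, 0], "delta_rot": [0, 0, 0.1]},
    {"xyz": [0, 0, 0], "delta_rot": [0, 0, 0.1]},
    {"xyz": [0, 0, 0], "delta_rot": [0, 0, 0.1]},
    {"xyz": [0, 0, 0], "delta_rot": [0, 0, 0.1]},
    {"xyz": [0, 0, 0], "delta_rot": [0, 0, 0.1]},
    {"xyz": [0, 0, 0], "delta_rot": [0, 0, 0.1]}
  ]
}}

```text
clock: 6.5
ee_pos: [0.5666, 0.1018, 0.0755]
ee_rot: [-0.799, -3.037, -0.001]
contact_force: [-0.7, 0.8, 0.4]
width: 0.0484
```

```bash
python3 -c "
from h import *
st()"
```

```text
t 6.5 d_mm [ 0.4 -0.3 42.5] yaw_y 60.5 z [-0.0014  0.001  -1.    ] q [-0.12  0.58 -0.16  1.81  0.13  0.76  0.71] F [-0.7  0.8  0.4] T [-0.08  0.12 -0.06] w 0.0484
```

Emit:
{"api": "apply_moves", "payload": {
  "rows": [
    {"xyz": [0, 0, 0], "delta_rot": [0, 0, 0.1]},
    {"xyz": [0, 0, 0], "delta_rot": [0, 0, 0.1]},
    {"xyz": [0, 0, 0], "delta_rot": [0, 0, 0.1]},
    {"xyz": [0, 0, 0], "delta_rot": [0, 0, 0.1]},
    {"xyz": [0, 0, 0], "delta_rot": [0, 0, 0.1]},
    {"xyz": [0, 0, 0], "delta_rot": [0, 0, 0.06]},
    {"xyz": [0, 0, 0], "delta_rot": [0, 0, 0]}
  ]
}}

```text
clock: 7.38
ee_pos: [0.5671, 0.1015, 0.0755]
ee_rot: [0.099, -3.139, -0.001]
contact_force: [-0.2, 1.0, -0.0]
width: 0.0485
```

```bash
python3 - <<'E'
from h import *
st()
s=grab_frame('side')
cv2.imwrite('pics/p8.png',cv2.resize(s[185:335,250:380],None,fx=4,fy=4))
E
```

```text
t 7.38 d_mm [-0.1  0.  42.5] yaw_y 93.6 z [-8.e-04  6.e-04 -1.e+00] q [-0.01  0.59 -0.33  1.81  0.26  0.78  1.16] F [-0.2  1.  -0. ] T [0.09 0.01 0.04] w 0.0485
```

View pics/p8.png

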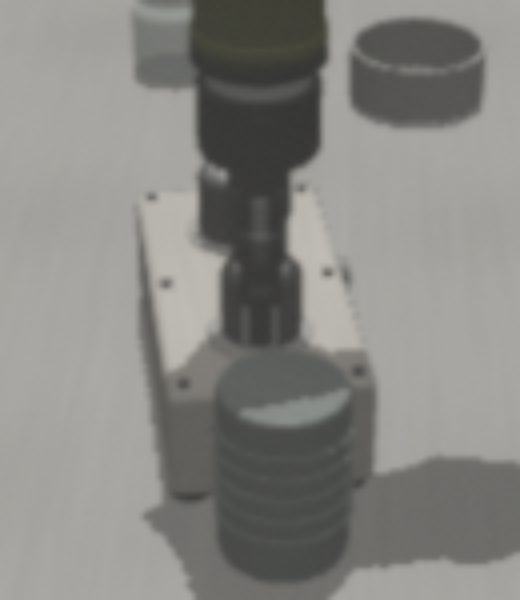

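The gripper has turned 83° and still holds the seated cap. I'll lift 8 mm first, checking for resistance.

Emit:
{"api": "apply_moves", "payload": {
  "rows": [
    {"xyz": [0, 0, 3], "delta_rot": [0, 0, 0]},
    {"xyz": [0, 0, 3], "delta_rot": [0, 0, 0]},
    {"xyz": [0, 0, 3], "delta_rot": [0, 0, 0]}
  ]
}}

```text
clock: 7.8
ee_pos: [0.5669, 0.1015, 0.0841]
ee_rot: [0.095, -3.138, -0.001]
contact_force: [0.4, 0.0, -3.6]
width: 0.0479
```

```bash
python3 -c "
from h import *
st()"
```

```text
t 7.8 d_mm [ 0.1 -0.  33.9] yaw_y 93.5 z [-1.8e-03  5.0e-04 -1.0e+00] q [-0.01  0.58 -0.33  1.8   0.25  0.8   1.17] F [ 0.4  0.  -3.6] T [ 0.14 -0.23 -0.01] w 0.0479
```

Only −3.6 N, which is the cap's own weight, so it is free. Lifting to about 80 mm.

Emit:
{"api": "apply_moves", "payload": {
  "rows": [
    {"xyz": [0, 0, 8], "delta_rot": [0, 0, 0]},
    {"xyz": [0, 0, 9], "delta_rot": [0, 0, 0]},
    {"xyz": [0, 0, 10], "delta_rot": [0, 0, 0]},
    {"xyz": [0, 0, 10], "delta_rot": [0, 0, 0]},
    {"xyz": [0, 0, 10], "delta_rot": [0, 0, 0]},
    {"xyz": [0, 0, 10], "delta_rot": [0, 0, 0]},
    {"xyz": [0, 0, 9], "delta_rot": [0, 0, 0]},
    {"xyz": [0, 0, 5], "delta_rot": [0, 0, 0]},
    {"xyz": [0, 0, 0], "delta_rot": [0, 0, 0]},
    {"xyz": [0, 0, 0], "delta_rot": [0, 0, 0]}
  ]
}}

```text
clock: 9.05
ee_pos: [0.5659, 0.1008, 0.1608]
ee_rot: [0.094, -3.138, 0.001]
contact_force: [-0.3, -0.8, -4.3]
width: 0.0482
```

```bash
python3 - <<'E'
from h import *
st()
s=grab_frame('side')
cv2.imwrite('pics/p9.png',cv2.resize(s[185:335,250:380],None,fx=4,fy=4))
print(((proj('side',[.567,.1015,.110+.08])-[250,185])*4).round())
E
```

```text
t 9.05 d_mm [  1.1   0.7 -42.8] yaw_y 93.4 z [-2.6e-03 -6.0e-04 -1.0e+00] q [ 0.02  0.49 -0.36  1.72  0.2   0.97  1.21] F [-0.3 -0.8 -4.3] T [ 0.02  0.04 -0.04] w 0.0482
[256. 185.]
```

View pics/p9.png

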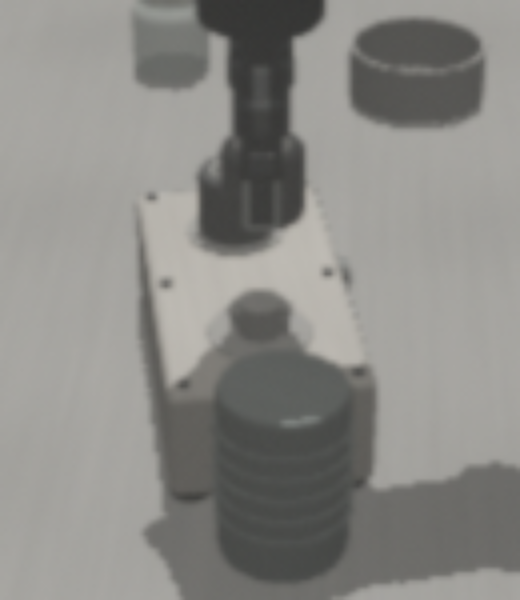

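The shaft end is exposed at (260,315). Cap 1 hangs level in the gripper at (262,182), against (256,185) predicted for an 80 mm lift, and cap 2 is still seated. I'll let it settle and then hand in.

Emit:
{"api": "apply_moves", "payload": {
  "rows": [
    {"xyz": [0, 0, 0], "delta_rot": [0, 0, 0]},
    {"xyz": [0, 0, 0], "delta_rot": [0, 0, 0]},
    {"xyz": [0, 0, 0], "delta_rot": [0, 0, 0]}
  ]
}}

```text
clock: 9.48
ee_pos: [0.5655, 0.1007, 0.1599]
ee_rot: [0.094, -3.136, 0.001]
contact_force: [0.5, 0.6, -4.3]
width: 0.0485
```

```bash
python3 -c "
from h import *
st(); print(abs(sense()['joint_vel']).max()); print(hand_in())"
```

```text
t 9.47 d_mm [  1.5   0.8 -41.9] yaw_y 93.4 z [-4.1e-03 -8.0e-04 -1.0e+00] q [ 0.02  0.5  -0.36  1.72  0.2   0.97  1.21] F [ 0.5  0.6 -4.3] T [-0.01 -0.01  0.  ] w 0.0485
0.0015218940267757092
the job is handed in; nothing more can be done
None
```

I unscrewed cap 1, lifted it clear of its shaft and handed the job in at 9.5 s with the cap still in the gripper. No verdict is reported.

**Which way it loosens:** counter-clockwise seen from above. The first 14° met no resisting torque, so I turned it about 83° in total.

**Last checks:**
- The cap is about 84 mm above where it sat and within about 2 mm of its shaft axis.
- The tool is tilted about 0.004 rad.
- The gripper opening is 48.5 mm, and the tool carries 4.3 N, which is the cap's weight.
- The arm is at rest.
- The last side view shows the bare shaft end, cap 2 still seated, and the ring and tub in place. The bowl was outside that view and I did not check it again at the end. The gripper started well above its rim and moved away from it.

**One thing disagreed:** in the pictures, the open fingertips stood about 37 mm farther back along the tool than the description and the reported tool position implied. I therefore set the grasp height from the side camera and a slow descent with force checks. The grip held.

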